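# Unlock the budgie seed box and hold the key turned

### The arm

A 6-joint arm with a two-finger parallel gripper is mounted at the origin on the work surface. World frame = base frame: x ahead of the robot, y to its left, z up, the work surface at z = 0. Lengths are in m, angles in rad, forces in N, time in s.
With the tool pointing down it reaches from about 0.4 to 0.925 m from the base axis. Payload 12.5 kg.
Tool frame: the origin (TCP) lies at the very end of the fingers, on their centre line; the grasp point (between the pads) lies bot.pinch_z behind it (bot.pinch_z is the distance from the TCP to the grasp point, in m); z points along the fingers, y is the line along which they close (so a half turn about z gives the same grasp; the last joint's range is limited). The gripper opens to 95 mm and grips with 3 to 60 N. Pads are 20 mm wide; open, the fingers measure 119 mm over their backs; the gripper's body (75 mm by 180 mm) begins 59 mm behind the grasp point.
Start: joints at [0.997, 0.491, 1.559, -0, 1.092, -0.106], TCP at [0.282, 0.558, 0.215] pointing down, gripper open.
Joint ranges: [-3.1, 3.1], [-0.84, 2.19], [0.05, 2.79], [-1.13, 4.28], [0.06, 2.93], [-2.69, 2.69]. Speed limits (rad/s): [2.22, 2.22, 2.79, 3.14, 3.14, 3.14].

### API

Orientations are given as a rotation vector (axis times angle).
In Python, from rig import telemetry, read_camera, workorder, spot_in, spot_point, bot gives the robot as it stands. The module is installed in compiled form; this text tells all that it offers.
- The arm moves only by the shell command python3 -m jog 'ROWS' [FORCE]. ROWS is JSON, a list of rows, each an object of numbers: "hand": the closure, from -1 (fully open) to 1 (shut), so that 0 is half open; "tx", "ty", "tz": the shift along the tool's x, y, z in m; "rx", "ry", "rz": the turn, a rotation vector about the tool's x, y, z in rad. A call has 1 to 12 rows; each row shifts and turns the commanded pose from where the row before left it, along the tool's axes as they then stand; what a row does not reach is not made up. A row lasts 1/8 s, in which the tool goes at most 62.5 mm and 10.7 degrees, less where a joint would pass 70% of its speed; a pose out of reach is approached as far as the arm can. A call is refused whole if a number of a shift passes 0.0625 or a number of a turn 0.188, either way. A call with a gripper value outside its range is refused whole. The fingers move at their own pace and stop on an object; FORCE is the grip in N (left out, the last holds). Time passes only in rows, so rows that do not move let the fingers close. It gives the time, the measured TCP pose, the force, the opening and the grip force at its end, in the units of the state.
- telemetry.state(): the state, without advancing time (a new reading comes with each control period).
- read_camera(name): name is "scene" or "top" or "wrist"; returns a dict with "color" (420x560x3 uint8, red, green, blue), "fx", "fy", "cx", "cy" (pixels), "R" (3x3) and "t" (3): a world point X has camera coordinates R X + t; the wrist camera has in their place "T_tool_cam" (4x4, takes a point from camera to tool coordinates, whose origin is the TCP and whose axes are the flange's). Camera axes: x right, y down, z forward; pixel columns grow to the right and rows downward; lengths in m; the calibration is good to about 2 mm. The wrist camera is an equidistant fisheye: a pixel r from the principal point sees the ray r / f radians off the axis. A picture is of the moment at which its call begins: read the wrist's pose just before it. There is no depth.
- workorder.sign_off(): hands the job in; it is judged then, once.
Trained networks look in a picture, given as the dict that the camera call returned (one of the last four; its "shot" number tells which), for a name from the list of things; names that differ only in an ending like _2 or _b are one class to them, and where a whole thing is asked for, a point or a joint stands for the part that bears it (a point fixed in the world has none). Each returns a list of dicts, best first, with "p" (0 to 1); they miss things now and then, are a little off and sometimes report something else, mostly with a low value. They report only what shows in the picture. A call takes as long as a camera call. They do not tell look-alikes from the thing itself.
- spot_in(picture, name): "pixel" ([column, row] in pixels, amid what is visible of it).
- spot_point(picture, name): "pixel" ([column, row] in pixels: a listed point, or the origin of a listed thing).
The state is a dict: "time_s": time; "joints": joint angles; "joint_vel": joint speeds; "joint_torque": joint torques, N m; "tcp_pos": TCP position; "orientation": TCP orientation; "force": force on the tool from outside, world axes, zero at the start; "wrist_torque": the same for the moment, N m; "finger_gap": opening from 0.0 (shut) to 1.0 (fully open); "finger_force": force on a finger pad.
Only numpy, scipy, OpenCV 4.12 (cv2) and the standard library are available. Lean on these libraries where they do the work, as an engineer would, in place of code of your own. Each camera call takes 0.05 s, during which the arm holds its last target. There are 200 camera calls.

### The job

Unlock the green seed box: fold the stiff dust cover on its top up until it stands straight upright and leave it so, then take the key out of its wooden stand, push it fully home into the lock past the sticky pins and turn it clockwise (seen from above) a quarter turn to the stop. The lock springs back when let go, so finish still gripping the key and holding it turned. Leave the cups, the dish with its ball and the clothespin toy where they are.

Things in the scene. Friction and masses are not known exactly. Their poses are not given: they have to be found in the camera images.
- seed_box: green steel seed box fixed to the table, 120 (x) x 150 (y) x 85 (z) mm, origin at the centre of its underside; the lock is in its top and the dust cover over the lock is hinged on its left (+y) side
- cover (a joint): angle of the dust cover, rad: 0 flat over the lock, 1.57 straight upright, 2.4 its stop; axis along the box's x, the bar swinging up and to the box's +y. The hinge is stiff (about 2 N at the bar): the cover stays at whatever angle it is left. Starts up to 0.4 rad ajar
- cover_ear (a point): grip point of the dust cover: a red round bar, 10 mm thick, along the box's x at the cover's free (-y) edge; its last 50 mm stick out past the box's front face with free air below. This point is on the bar's axis, 34 mm in front of that face, and moves with the cover on a 92 mm radius about point cover_hinge. The cover is an aluminium plate 100 (x) x 95 x 4 mm
- cover_hinge (a point): point on the cover's hinge axis level (along x) with the grip point, 6 mm above the top of the box; the axis runs along the box's x
- plug (a joint): angle of the lock's plug, rad: 0 at rest, grows as it turns clockwise seen from above, stop at 1.57. A spring turns it back to 0 when let go; turning takes about 0.07 Nm at first and 0.16 Nm at the stop
- keyhole (a point): centre of the keyway's mouth on the round brass plug (48 mm wide, top 3 mm above the box top), 70 mm from the hinge axis. Slot 20 x 8 mm, chamfered, 38 mm deep, at rest along the box's x; axes turn with the plug, x along the slot, z up. Two pairs of sticky sprung pins, 10 and 18 mm down, jut 3.5 mm in from its narrow ends; the key's tip spreads each pair at 5 to 20 N, small yaw wiggles help
- key: key upright in its stand, tip down. Origin at the blade's tip, z up, x along the blade's width. Steel blade 18 (x) x 6 (y) x 30 (z) mm with a 45 degree point on its lowest 9 mm; then a shoulder 30 x 13 x 6 mm, then a flat blue bow 34 (x) x 12 (y) x 50 (z) mm; top at 86 mm. The two ways round are alike. 50 g. Fully home, the shoulder rests on the plug
- key_shoulder (a point): on the key, centre of the underside of the shoulder, 30 mm above the tip; meets the keyhole point when the key is fully home
- key_bow (a point): on the key, middle of the flat bow, 66 mm above the tip; grip here across the 12 mm thickness (along the key's y)
- key_stand: fixed wooden stand 70 x 60 x 45 mm on an 80 x 70 mm foot, origin under its centre; the key stands in a 20 x 8 mm slot, 36 mm deep, in its top along its x, with the shoulder resting on the top
- cups: bystander: tower of three stacked clear plastic storage cups, 80 mm wide, 142 mm tall, origin under its centre
- dish: bystander: white ceramic feeding dish, 100 mm wide, 32 mm tall, origin under its centre
- rattle_center (a point): bystander: centre of the purple rattle ball, 34 mm, lying in the dish
- clothespin: bystander: wooden clothespin toy lying flat, about 90 x 14 x 16 mm, origin under its centre
Mind the look-alikes: they are no part of the job. Of the things that look like the key, the middle-sized one is meant.

How it is judged:
On the way, in this order (a step that is already met when the one before it is completed fails the run):
1. the dust cover stands upright (within 15 degrees) while the key is still away from the lock (value of joint cover between 1.31 and 1.83 rad and distance between key_shoulder and keyhole above 0.05 m), for 0.2 s.
2. the key is fully home in the lock before it is turned (horizontal distance between key_shoulder and keyhole below 0.004 m and z of key_shoulder in the frame of keyhole below 0.004 m and value of joint plug below 0.35 rad), for 0.2 s.
At the end, for the whole second after the job is handed in: The cover stands upright within 15 degrees; the key is home in the lock (shoulder within 4 mm of the plug, upright); the plug is turned at least 1.3 rad (of the 1.57 to the stop); the fingers still grip the key and hold it turned against the spring (value of joint cover between 1.31 and 1.83 rad and horizontal distance between key_shoulder and keyhole below 0.004 m and z of key_shoulder in the frame of keyhole below 0.004 m and angle between key's own z axis and vertical below 0.15 rad and value of joint plug above 1.3 rad and contact force between the fingers and key above 2 N); the arm keeps its last pose, push and grip.
It fails at once if the cups, dish, ball or clothespin are disturbed (moved over 30 mm, or the cups tipped) (distance of any of cups, dish, clothespin from where it was at the start of the episode above 0.03 m or angle between cups's own z axis and vertical above 0.4 rad or distance of rattle_center from where it was at the start of the episode above 0.05 m).
It also fails if it takes over 67 s, if anything falls off the work surface, if the arm or the gripper's body presses on something with over 40 N, if the wrist force passes 120 N, or if a joint passes its speed limit or range.

## Working session

There is one attempt and no reset: what is moved stays moved. The work goes in short steps, Python scripts to look and compute and a shell command to move; the robot and the scene stay as the last step left them, time stands still between calls to the robot, and variables do not carry over. Pictures are saved under pics/ and viewed, at most 10 in all, crops included, and the job is handed in when it is done.

```bash
mkdir -p pics
cat > h.py <<'E'
import numpy as np, cv2
from scipy.spatial.transform import Rotation as Ro
from rig import telemetry, read_camera, workorder, spot_in, spot_point, bot
def save(im,fn,s=1.0):
    cv2.imwrite('pics/'+fn,cv2.resize(im[:,:,::-1],None,fx=s,fy=s,interpolation=cv2.INTER_CUBIC))
def ray(c,px,st=None):
    if 'T_tool_cam' in c:
        u,v=(px[0]-c['cx'])/c['fx'],(px[1]-c['cy'])/c['fy']; r=np.hypot(u,v)
        d=np.array([u/r*np.sin(r),v/r*np.sin(r),np.cos(r)]) if r>0 else np.array([0,0,1.])
        T=np.array(c['T_tool_cam']); W=Ro.from_rotvec(st['orientation']).as_matrix()
        return W@T[:3,3]+st['tcp_pos'], W@T[:3,:3]@d
    R=np.array(c['R']);t=np.array(c['t'])
    d=R.T@np.array([(px[0]-c['cx'])/c['fx'],(px[1]-c['cy'])/c['fy'],1]); return -R.T@t,d
def atz(c,px,z,st=None):
    o,d=ray(c,px,st); return o+d*(z-o[2])/d[2]
def tri(rs):
    A=0;b=0
    for o,d in rs:
        d=d/np.linalg.norm(d);P=np.eye(3)-np.outer(d,d);A=A+P;b=b+P@o
    x=np.linalg.solve(A,b); return x,[float(np.linalg.norm((np.eye(3)-np.outer(d,d)/(d@d))@(x-o))) for o,d in rs]
def proj(c,X):
    p=np.array(c['R'])@np.array(X)+np.array(c['t']); return p[0]/p[2]*c['fx']+c['cx'],p[1]/p[2]*c['fy']+c['cy']
E
python3 - <<'E'
from h import *
np.set_printoptions(precision=3,suppress=True)
print(bot.pinch_z, telemetry.state())
for n in ['scene','top']:
    c=read_camera(n); save(c['color'],n+'0.png',1.4)
    print(n, 'cam at', -np.array(c['R']).T@c['t'],c['fx'])
    for k in ['seed_box','key','key_stand','cups','dish','clothespin','cover']:
        print(k,[(np.round(d['pixel']).tolist(),round(d['p'],2)) for d in spot_in(c,k)])
    for k in ['cover_ear','cover_hinge','keyhole','key_shoulder','key_bow','key','key_stand','seed_box','cups','dish','clothespin']:
        print('pt',k,[(np.round(d['pixel'],1).tolist(),round(d['p'],2)) for d in spot_point(c,k)])
E
```

```text
0.0188 {'time_s': 0.0, 'joints': array([ 0.997,  0.492,  1.559,  0.   ,  1.092, -0.106]), 'joint_vel': array([ 0.001, -0.001, -0.001, -0.001,  0.001, -0.   ]), 'joint_torque': array([ -0.002, -61.263, -25.819,   0.069,   0.048,  -0.   ]), 'tcp_pos': array([0.282, 0.558, 0.214]), 'orientation': array([-0.728, -3.056,  0.002]), 'force': array([ 0.074,  0.639, -1.241]), 'wrist_torque': array([-0.028,  0.034, -0.053]), 'finger_force': 0.0, 'finger_gap': 1.0010339446565522}
scene cam at [1.165 0.17  0.556] 389.5242969160163
seed_box [([175.0, 195.0], 0.59), ([324.0, 246.0], 0.26)]
key [([327.0, 224.0], 0.86), ([342.0, 203.0], 0.68), ([291.0, 292.0], 0.55)]
key_stand [([324.0, 247.0], 0.96)]
cups [([192.0, 271.0], 0.8)]
dish [([275.0, 171.0], 0.88)]
clothespin [([460.0, 276.0], 0.6), ([272.0, 177.0], 0.43)]
cover [([174.0, 170.0], 0.65)]
pt cover_ear [([181.0, 139.3], 0.87)]
pt cover_hinge [([219.4, 160.9], 0.88)]
pt keyhole []
pt key_shoulder [([356.4, 201.5], 0.9), ([285.4, 285.1], 0.84), ([323.7, 237.8], 0.6)]
pt key_bow [([285.6, 301.6], 0.88), ([333.0, 203.9], 0.67), ([326.4, 219.1], 
[... 576 characters left out ...]
72), ([245.0, 208.0], 0.16)]
cover [([390.0, 227.0], 0.69)]
pt cover_ear [([401.4, 273.0], 0.56)]
pt cover_hinge [([361.3, 269.5], 0.67)]
pt keyhole [([307.1, 293.7], 0.25)]
pt key_shoulder [([226.7, 280.9], 0.95), ([267.2, 166.5], 0.67), ([247.9, 209.8], 0.58), ([248.4, 210.9], 0.28)]
pt key_bow [([244.8, 278.7], 0.79), ([265.3, 157.5], 0.71), ([247.0, 209.0], 0.58), ([249.0, 210.8], 0.47)]
pt key [([273.2, 174.5], 0.75), ([205.5, 286.3], 0.73), ([247.2, 207.4], 0.5), ([246.4, 209.5], 0.41)]
pt key_stand [([246.1, 211.5], 0.77), ([247.5, 210.3], 0.18)]
pt seed_box [([382.1, 229.0], 0.88)]
pt cups [([323.4, 142.5], 0.65)]
pt dish [([308.2, 293.1], 0.82)]
pt clothespin [([149.2, 208.0], 0.5)]
```

View pics/scene0.png

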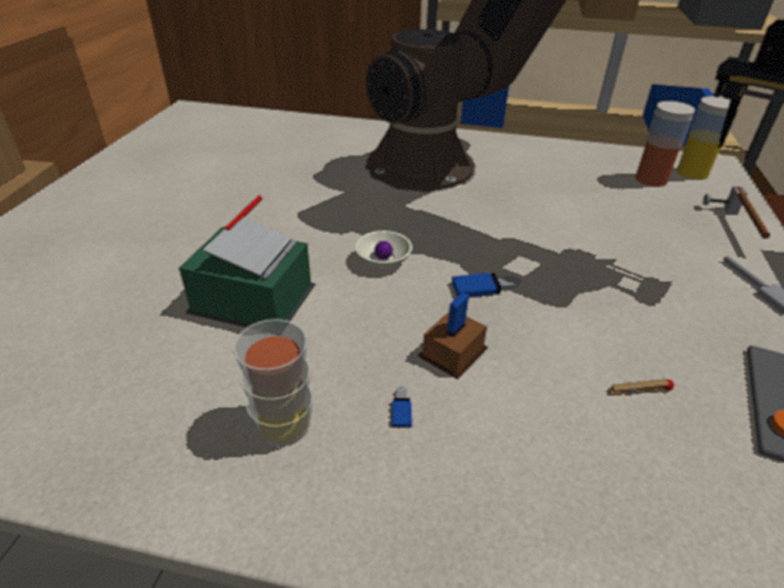

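View pics/top0.png

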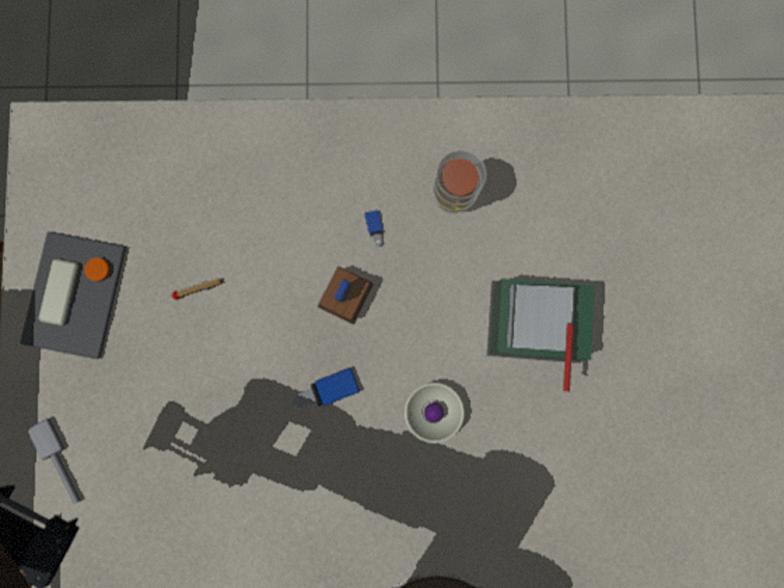

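The scene shows three blue key-like things (scene pixels): the stand key (327,224), a big one lying flat (342,203) and a small one lying flat (291,292). I choose the upright one in the stand, which is the middle-sized one. The red bar sticks out of the box's robot-facing side, and its end is at top pixel (405,277).

Run:
```python
from h import *
np.set_printoptions(precision=4,suppress=True)
cs=read_camera('scene'); ct=read_camera('top')
save(cs['color'][185:275,265:385],'keys.png',5)
def rect(c,mask,z,roi):
    x0,y0,x1,y1=roi;m=np.zeros_like(mask);m[y0:y1,x0:x1]=mask[y0:y1,x0:x1]
    m=cv2.morphologyEx(m,cv2.MORPH_CLOSE,np.ones((3,3),np.uint8))
    k=max(cv2.findContours(m,0,1)[0],key=cv2.contourArea)
    P=np.array([atz(c,p[0],z)[:2] for p in k],np.float32)
    return cv2.minAreaRect(P*1000)
I=ct['color'].astype(int);r,g,b=I[...,0],I[...,1],I[...,2]
print('bluebow z.086',rect(ct,((b>r*1.6)&(b>g*1.3)&(b>60)).astype(np.uint8),.086,(230,190,262,225)))
print('stand z.045',rect(ct,(((r>g*1.3)&(r>50))|((b>r*1.6)&(b>60))).astype(np.uint8),.045,(220,185,268,235)))
M=np.ones(I.shape[:2],np.uint8); M[(r<200)&(abs(r-g)<12)&(abs(g-b)<12)]=M[(r<200)&(abs(r-g)<12)&(abs(g-b)<12)]
G=((g>r*1.25)&(g>b*1.02)&(g>30)).astype(np.uint8)
print('green z.085',rect(ct,G,.085,(345,190,435,265)))
for n in ['cover_ear','cover_hinge','key_bow','key_shoulder','seed_box','key_stand']:
    print(n)
    ds=[d for d in spot_point(cs,n)];dt=[d for d in spot_point(ct,n)]
    for a in ds:
        for e in dt:
            x,er=tri([ray(cs,a['pixel']),ray(ct,e['pixel'])])
            if max(er)<.008: print('  ',x,np.round(er,4))
for n,z in [('cups',0),('dish',0),('clothespin',0)]:
    print(n,[atz(ct,d['pixel'],z) for d in spot_point(ct,n)][:1])
# red bar
for c,roi in [(ct,(395,220,420,285)),(cs,(155,130,195,170))]:
    I=c['color'].astype(int);r,g,b=I[...,0],I[...,1],I[...,2]
    m=(r>g*2)&(r>b*2)&(r>90);v,u=np.nonzero(m);k=(u>roi[0])&(u<roi[2])&(v>roi[1])&(v<roi[3]);u=u[k];v=v[k]
    p=np.c_[u,v].astype(np.float32);print(cv2.minAreaRect(p),cv2.boxPoints(cv2.minAreaRect(p)).tolist())
```

```text
bluebow z.086 ((592.8093872070312, 151.15245056152344), (12.160797119140625, 32.40204620361328), 63.26703643798828)
stand z.045 ((589.3487548828125, 148.3306884765625), (65.09239196777344, 73.3404312133789), 62.87619400024414)
green z.085 ((543.29296875, -171.49563598632812), (159.27310180664062, 120.01912689208984), 84.95997619628906)
cover_ear
   [ 0.4409 -0.202   0.1187] [0.0044 0.0044]
cover_hinge
   [ 0.4525 -0.1172  0.0871] [0.005 0.005]
key_bow
   [0.4309 0.1529 0.0042] [0.0069 0.0069]
   [0.5905 0.1476 0.1231] [0.0038 0.0038]
   [ 0.7242  0.0997 -0.0065] [0.0032 0.0032]
   [0.5949 0.1454 0.0835] [0.0009 0.0009]
key_shoulder
   [0.4261 0.2067 0.0155] [0.001 0.001]
   [0.6964 0.0936 0.0038] [0.0022 0.0022]
   [0.5866 0.1466 0.0358] [0.0027 0.0027]
seed_box
   [ 0.5448 -0.1798  0.0069] [0.0043 0.0043]
key_stand
   [ 0.5925  0.1529 -0.0027] [0.0004 0.0004]
cups [array([ 0.7617, -0.0465,  0.    ])]
dish [array([0.3918, 0.0042, 0.    ])]
clothespin [array([ 0.6013,  0.396 , -0.    ])]
((405.5755310058594, 254.50457763671875), (3.6901986598968506, 47.21638870239258), 3.4682295322418213) [[402.3056335449219, 277.9578857421875], [405.1620178222656, 230.8280029296875], [408.8454284667969, 231.05126953125], [405.9890441894531, 278.18115234375]]
((173.75001525878906, 151.75001525878906), (3.535533905029297, 32.52690887451172), 45.0) [[161.00001525878906, 162.00001525878906], [184.00001525878906, 139.00001525878906], [186.50001525878906, 141.50001525878906], [163.50001525878906, 164.50001525878906]]
```

View pics/keys.png

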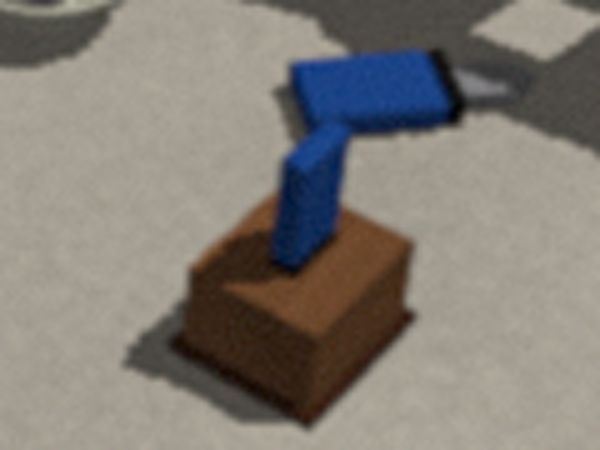

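The crop confirms the choice: a clean upright blue bow in the brown wooden stand, with the big key lying behind it. Next I set up a move planner.

```bash
cat >> h.py <<'E'
def plan(xyz,yang=None,show=True):
    """deltas in tool axes; yang= desired world angle (deg) of tool y"""
    st=telemetry.state();W=Ro.from_rotvec(st['orientation']).as_matrix()
    d=np.array(xyz)-st['tcp_pos']; y0=np.degrees(np.arctan2(W[1,1],W[0,1]))
    print('tcp',np.round(st['tcp_pos'],4),'yang %.2f'%y0,'tilt',np.round(W[:2,2],4),'tool delta mm',np.round(W.T@d*1000,1))
    if yang is not None:
        rz=-np.radians((yang-y0+180)%360-180); W2=W@Ro.from_rotvec([0,0,rz]).as_matrix()
        print('  rz %.4f then tool delta mm'%rz,np.round(W2.T@d*1000,1),'world',np.round(d*1000,1))
E
python3 - <<'E'
from h import *
np.set_printoptions(precision=4,suppress=True)
plan([.50,.17,.28],63.2); plan([.46,-.16,.3],85)
c=read_camera('wrist');print(np.array(c['T_tool_cam']),c['fx'],c['cx'],c['cy'])
E
```

```text
tcp [0.2818 0.5579 0.2147] yang 63.20 tilt [0.0001 0.0001] tool delta mm [-369.6 -247.8  -65.3]
  rz -0.0000 then tool delta mm [-369.6 -247.8  -65.3] world [ 218.2 -387.9   65.3]
tcp [0.2818 0.5579 0.2147] yang 63.20 tilt [0.0001 0.0001] tool delta mm [-482.7 -560.4  -85.4]
  rz -0.3805 then tool delta mm [-240.1 -699.6  -85.4] world [ 178.2 -717.9   85.3]
[[-0.0003 -0.97   -0.2433  0.0682]
 [ 1.      0.0001 -0.0014 -0.0009]
 [ 0.0014 -0.2433  0.97   -0.1695]
 [ 0.      0.      0.      1.    ]] 325.19226210127806 281.1295652454105 209.5696979384113
```

```bash
python3 -m jog '[{"hand":-1,"tx":-0.045,"ty":-0.023},{"tx":-0.045,"ty":-0.023},{"tx":-0.045,"ty":-0.023},{"tx":-0.045,"ty":-0.023},{"tx":-0.045,"ty":-0.023},{"tx":-0.045,"ty":-0.023},{"tx":-0.045,"ty":-0.023},{"tx":-0.045,"ty":-0.023},{"tx":-0.045,"ty":-0.023},{"tx":-0.045,"ty":-0.023},{},{}]'
cat > lookkey.py <<'E'
from h import *
np.set_printoptions(precision=4,suppress=True)
st=telemetry.state(); c=read_camera('wrist'); I=c['color'].astype(int);r,g,b=I[...,0],I[...,1],I[...,2]
m=((b>r*1.6)&(b>g*1.3)&(b>60)).astype(np.uint8)
for k in sorted(cv2.findContours(m,0,1)[0],key=cv2.contourArea)[-3:]:
    print('blue',cv2.contourArea(k),k.mean((0,1)))
print({n:[(np.round(d['pixel'],1).tolist(),round(d['p'],2),atz(c,d['pixel'],z,st)[:2].round(4).tolist()) for d in spot_point(c,n)] for n,z in [('key_bow',.081),('key_shoulder',.045),('key',.015)]})
save(c['color'],'wk.png',1.4)
E
python3 lookkey.py
```

```text
blue 20.0 [557.8333   4.1667]
{'key_bow': [], 'key_shoulder': [], 'key': []}schema error: expected keys hand, tx, ty, tz, rx, ry, rz
```

View pics/wk.png

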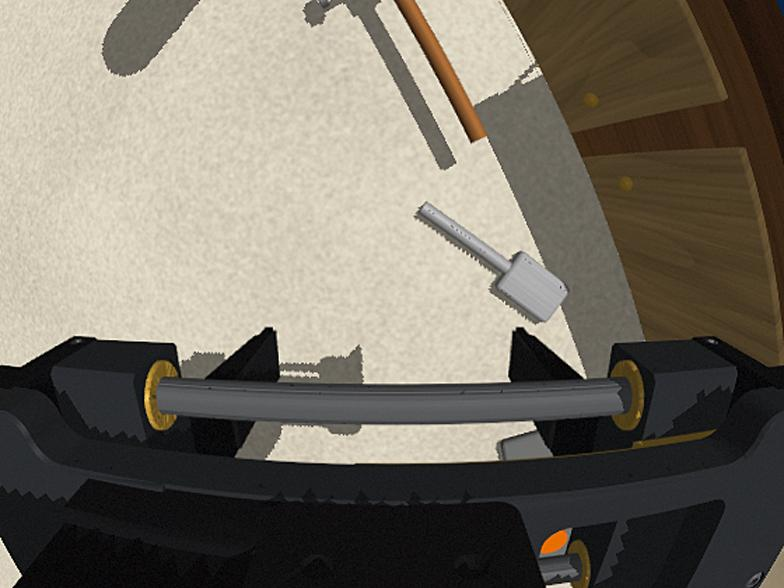

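The move was refused because every row needs all the keys. The wrist picture shows the fingers across its lower half, so an object must lie on the tool's +x side to be seen.

```bash
python3 -m jog '[{"hand":-1,"tx":-0.048,"ty":-0.02,"tz":0,"rx":0,"ry":0,"rz":0},{"hand":-1,"tx":-0.048,"ty":-0.02,"tz":0,"rx":0,"ry":0,"rz":0},{"hand":-1,"tx":-0.048,"ty":-0.02,"tz":0,"rx":0,"ry":0,"rz":0},{"hand":-1,"tx":-0.048,"ty":-0.02,"tz":0,"rx":0,"ry":0,"rz":0},{"hand":-1,"tx":-0.048,"ty":-0.02,"tz":0,"rx":0,"ry":0,"rz":0},{"hand":-1,"tx":-0.048,"ty":-0.02,"tz":0,"rx":0,"ry":0,"rz":0},{"hand":-1,"tx":-0.048,"ty":-0.02,"tz":0,"rx":0,"ry":0,"rz":0},{"hand":-1,"tx":-0.048,"ty":-0.02,"tz":0,"rx":0,"ry":0,"rz":0},{"hand":-1,"tx":-0.048,"ty":-0.02,"tz":0,"rx":0,"ry":0,"rz":0},{"hand":-1,"tx":-0.048,"ty":-0.02,"tz":0,"rx":0,"ry":0,"rz":0},{"hand":-1,"tx":-0.048,"ty":-0.02,"tz":0,"rx":0,"ry":0,"rz":0},{"hand":-1,"tx":0,"ty":0,"tz":0,"rx":0,"ry":0,"rz":0}]'
python3 lookkey.py
```

```text
time_s: 4.5
tcp_pos: [0.6556, 0.1205, 0.214]
orientation: [0.734, 3.055, -0.0]
force: [-0.4, 0.6, -0.2]
finger_gap: 1.001
finger_force: 0.0
blue 452.5 [279.1613 129.7742]
blue 545.0 [291.2639 242.5972]
blue 1505.0 [230.4214  15.0357]
{'key_bow': [([293.7, 246.7], 0.98, [0.7013, 0.1097]), ([280.0, 129.6], 0.72, [0.5937, 0.1494]), ([227.9, 14.3], 0.57, [0.47, 0.1573])], 'key_shoulder': [([277.5, 228.4], 0.65, [0.6869, 0.0985])], 'key': [([268.2, 213.8], 0.7, [0.6742, 0.0924])]}
```

```bash
cat > meas.py <<'E'
from h import *
np.set_printoptions(precision=4,suppress=True)
def rects(c,m,z,st,amin=100,near=None):
    out=[]
    for k in cv2.findContours(m.astype(np.uint8),0,1)[0]:
        if cv2.contourArea(k)<amin: continue
        P=np.array([atz(c,p[0].astype(float),z,st)[:2] for p in k],np.float32)*1000
        (x,y),(w,h),a=cv2.minAreaRect(P)
        if near is None or np.hypot(x-near[0],y-near[1])<near[2]: print(' rect c=(%.1f %.1f) %.1f@%.1f x %.1f'%(x,y,w,a,h))
E
python3 - <<'E'
from meas import *
st=telemetry.state();c=read_camera('wrist'); I=c['color'].astype(int);r,g,b=I[...,0],I[...,1],I[...,2]
rects(c,(b>r*1.6)&(b>g*1.3)&(b>60),.101,st,near=(593,150,40))
m=((r>g*1.25)&(r>b*1.3)&(r>40))|((b>r*1.6)&(b>60))
rects(c,cv2.morphologyEx(m.astype(np.uint8),cv2.MORPH_CLOSE,np.ones((5,5))),.045,st,near=(593,150,60))
save(c['color'],'wk2.png',1.4)
plan([.46,-.12,.28],86)
E
```

```text
rect c=(594.0 148.8) 10.4@63.1 x 32.3
 rect c=(593.8 149.1) 62.1@63.1 x 70.4
tcp [0.6533 0.1244 0.2148] yang 63.27 tilt [0.     0.0002] tool delta mm [  62.7 -305.3  -65.2]
  rz -0.3968 then tool delta mm [ 175.8 -257.3  -65.2] world [-193.3 -244.4   65.2]
```

View pics/wk2.png

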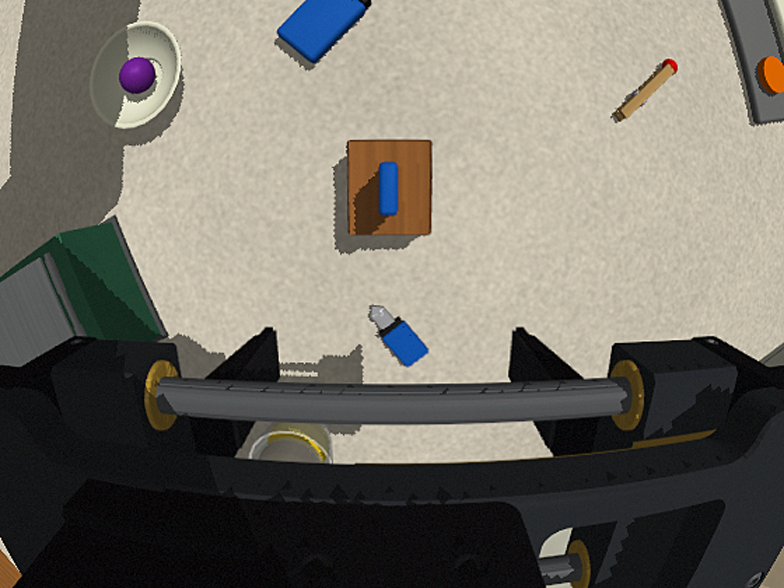

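Wrist view: the stand and key are at about (388,188) in the scaled picture, seen straight down, giving centre (594,149) mm with key y at 63.1°. Stand and bow agree. Next I look at the box.

```bash
python3 -m jog '[{"hand":-1,"tx":0,"ty":0,"tz":-0.012,"rx":0,"ry":0,"rz":-0.127},{"hand":-1,"tx":0,"ty":0,"tz":-0.012,"rx":0,"ry":0,"rz":-0.127},{"hand":-1,"tx":0,"ty":0,"tz":-0.012,"rx":0,"ry":0,"rz":-0.127},{"hand":-1,"tx":0.01,"ty":-0.045,"tz":0,"rx":0,"ry":0,"rz":0},{"hand":-1,"tx":0.01,"ty":-0.045,"tz":0,"rx":0,"ry":0,"rz":0},{"hand":-1,"tx":0.01,"ty":-0.045,"tz":0,"rx":0,"ry":0,"rz":0},{"hand":-1,"tx":0.01,"ty":-0.045,"tz":0,"rx":0,"ry":0,"rz":0},{"hand":-1,"tx":0.01,"ty":-0.045,"tz":0,"rx":0,"ry":0,"rz":0},{"hand":-1,"tx":0.01,"ty":-0.045,"tz":0,"rx":0,"ry":0,"rz":0},{"hand":-1,"tx":0.01,"ty":-0.045,"tz":0,"rx":0,"ry":0,"rz":0},{"hand":-1,"tx":0,"ty":0,"tz":0,"rx":0,"ry":0,"rz":0},{"hand":-1,"tx":0,"ty":0,"tz":0,"rx":0,"ry":0,"rz":0}]'
python3 - <<'E'
from meas import *
st=telemetry.state();c=read_camera('wrist'); I=c['color'].astype(int);r,g,b=I[...,0],I[...,1],I[...,2]
save(c['color'],'wb.png',1.4)
plan(st['tcp_pos'],85)
for n,z in [('cover_ear',.12),('cover_hinge',.091),('keyhole',.088),('seed_box',0)]:
    print(n,[(np.round(d['pixel'],1).tolist(),round(d['p'],2),atz(c,d['pixel'],z,st)[:2]) for d in spot_point(c,n)])
m=((r>g*2)&(r>b*2)&(r>70)).astype(np.uint8); rects(c,m,.12,st,50)
for k in cv2.findContours(m,0,1)[0]:
    if cv2.contourArea(k)>50: print(cv2.boxPoints(cv2.minAreaRect(k)).round(1).tolist())
E
```

```text
time_s: 6.25
tcp_pos: [0.5569, -0.1833, 0.2508]
orientation: [0.135, 3.138, 0.0]
force: [0.4, 0.6, 0.1]
finger_gap: 1.003
finger_force: 0.0
tcp [ 0.5571 -0.183   0.2508] yang 85.10 tilt [0.0003 0.0002] tool delta mm [ 0.1 -0.3 -0. ]
  rz 0.0018 then tool delta mm [ 0.1 -0.3 -0. ] world [-0.2 -0.3  0. ]
cover_ear [([383.0, 313.2], 0.72, array([ 0.692 , -0.0821])), ([252.0, 90.1], 0.68, array([ 0.4492, -0.2018]))]
cover_hinge [([253.4, 92.9], 0.17, array([ 0.4485, -0.2029]))]
keyhole []
seed_box [([282.8, 172.4], 0.65, array([ 0.5439, -0.1813]))]
 rect c=(482.5 -203.5) 8.6@84.6 x 104.8
[[249.0, 182.0], [249.0, 70.0], [258.0, 70.0], [258.0, 182.0]]
```

View pics/wb.png

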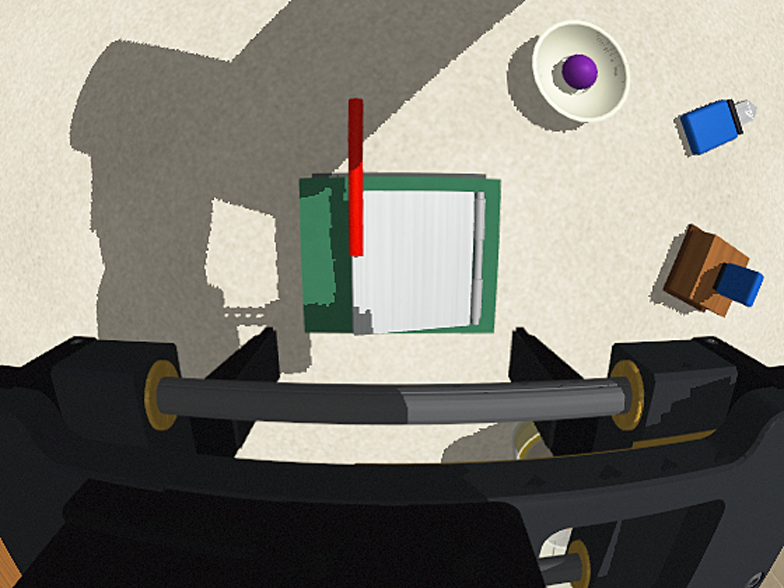

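Run:
```python
from meas import *
from scipy.optimize import brentq
st=telemetry.state();c=read_camera('wrist'); I=c['color'].astype(int);r,g,b=I[...,0],I[...,1],I[...,2]
m=(g>r*1.3)&(g>b*1.05)&(g>25); m[:, :200]=0;m[:,375:]=0;m[245:]=0;m[:115]=0
m=cv2.morphologyEx(m.astype(np.uint8),cv2.MORPH_OPEN,np.ones((3,3)))
v,u=np.nonzero(m);P=np.array([atz(c,(x,y),.085,st)[:2] for x,y in zip(u,v)],np.float32)*1000
R=cv2.minAreaRect(P);print(R,u.min(),u.max(),v.min(),v.max())
B=cv2.boxPoints(R);print(B)
for hp in [(341.5,165),(341.5,200),(341.5,225)]: print('hinge',atz(c,hp,.093,st)*1000)
(cx,cy),_,a=R; a=a if a>45 else a+90
ya=np.radians(a);ey=np.array([np.cos(ya),np.sin(ya)]);ex=np.array([ey[1],-ey[0]])
print('ex',ex,'ey',ey)
C=np.array([cx,cy])/1000
for off in (.05,.058,.065,.07):
    H=C+off*ey-(.060+.034)*ex
    def f(t):
        z=.091+.092*np.sin(t); p=atz(c,(253.5,95),z,st)[:2]
        return (H-p)@ey-.092*np.cos(t)
    ts=np.linspace(-.1,.8,60);fs=[f(t) for t in ts]
    print(off,'angle',[round(brentq(f,ts[i],ts[i+1]),3) for i in range(59) if fs[i]*fs[i+1]<0])
for z in(.1,.11,.12,.13):
    L=atz(c,(253.5,70),z,st)[:2]-C; print(z,'bar end in box frame',L@ex,L@ey)
ct=read_camera('top');cs=read_camera('scene')
for off in (.05,.058,.065,.07):
  for t in (0.1,.2,.3,.4):
    E=np.r_[C+(off-.092*np.cos(t))*ey-.110*ex,.091+.092*np.sin(t)]
    print(off,t,'bar end proj top',np.round(proj(ct,E),1),'scene',np.round(proj(cs,E),1))
```

```text
((543.784423828125, -179.17059326171875), (149.68006896972656, 119.25144958496094), 84.64302825927734) 214 357 126 237
[[ 477.432  -248.1171]
 [ 596.1626 -259.2505]
 [ 610.1368 -110.2241]
 [ 491.4062  -99.0907]]
hinge [ 528.8527 -120.2477   93.    ]
hinge [ 565.4198 -122.0871   93.    ]
hinge [ 592.603  -123.1462   93.    ]
ex [ 0.9956 -0.0934] ey [0.0934 0.9956]
0.05 angle [0.552]
0.058 angle [0.287]
0.065 angle []
0.07 angle []
0.1 bar end in box frame -0.11456936075485799 -0.031937074334967806
0.11 bar end in box frame -0.11270544914292914 -0.031070451384744343
0.12 bar end in box frame -0.1108415375310003 -0.030203828434520852
0.13 bar end in box frame -0.10897762591907147 -0.029337205484297357
0.05 0.1 bar end proj top [408.5 278.2] scene [182.6 146.7]
0.05 0.2 bar end proj top [408.9 278.3] scene [182.6 143.3]
0.05 0.3 bar end proj top [408.9 278.4] scene [183. 140.]
0.05 0.4 bar end proj top [408.5 278.5] scene [183.7 136.9]
0.058 0.1 bar end proj top [404.8 277.9] scene [185.7 147.2]
0.058 0.2 bar end proj top [405.2 278. ] scene [185.8 143.9]
0.058 0.3 bar end proj top [405.2 278.1] scene [186.2 140.6]
0.058 0.4 bar end proj top [404.8 278.2] scene [186.9 137.4]
0.065 0.1 bar end proj top [401.6 277.6] scene [188.5 147.7]
0.065 0.2 bar end proj top [402.  277.7] scene [188.5 144.4]
0.065 0.3 bar end proj top [402.  277.8] scene [188.9 141.1]
0.065 0.4 bar end proj top [401.5 277.9] scene [189.7 137.9]
0.07 0.1 bar end proj top [399.3 277.4] scene [190.4 148.1]
0.07 0.2 bar end proj top [399.7 277.5] scene [190.5 144.7]
0.07 0.3 bar end proj top [399.7 277.6] scene [190.9 141.4]
0.07 0.4 bar end proj top [399.2 277.7] scene [191.7 138.3]
```

The box fits 150×119 mm with its centre at (543.8,-179.2) and its y axis at 84.6°. The hinge is about 58 mm left of centre and the cover about 0.32 rad ajar, so the ear is at about (.4475,-.200,.120). I go there and grip it.

```bash
python3 -m jog '[{"hand":-1,"tx":0.036,"ty":-0.009,"tz":0.005,"rx":0,"ry":0,"rz":0.008},{"hand":-1,"tx":0.036,"ty":-0.009,"tz":0.005,"rx":0,"ry":0,"rz":0},{"hand":-1,"tx":0.036,"ty":-0.008,"tz":0.005,"rx":0,"ry":0,"rz":0},{"hand":-1,"tx":0,"ty":0,"tz":0.045,"rx":0,"ry":0,"rz":0},{"hand":-1,"tx":0,"ty":0,"tz":0.045,"rx":0,"ry":0,"rz":0},{"hand":-1,"tx":0,"ty":0,"tz":0.045,"rx":0,"ry":0,"rz":0},{"hand":1,"tx":0,"ty":0,"tz":0,"rx":0,"ry":0,"rz":0},{"hand":1,"tx":0,"ty":0,"tz":0,"rx":0,"ry":0,"rz":0},{"hand":1,"tx":0,"ty":0,"tz":0,"rx":0,"ry":0,"rz":0},{"hand":1,"tx":0,"ty":0,"tz":0,"rx":0,"ry":0,"rz":0},{"hand":1,"tx":0,"ty":0,"tz":0,"rx":0,"ry":0,"rz":0},{"hand":1,"tx":0,"ty":0,"tz":0,"rx":0,"ry":0,"rz":0}]' 10
python3 -m jog '[{"hand":1,"tx":0,"ty":0,"tz":0,"rx":0,"ry":0,"rz":0},{"hand":1,"tx":0,"ty":0,"tz":0,"rx":0,"ry":0,"rz":0}]'
```

```text
time_s: 8.15
tcp_pos: [0.447, -0.2003, 0.1009]
orientation: [0.149, 3.138, -0.0]
force: [-0.1, 0.4, 0.2]
finger_gap: 0.429
finger_force: 0.0
time_s: 8.4
tcp_pos: [0.4469, -0.2002, 0.1006]
orientation: [-0.149, -3.138, -0.0]
force: [0.3, -0.5, 0.1]
finger_gap: 0.214
finger_force: 0.0
```

```bash
python3 -m jog '[{"hand":1,"tx":0,"ty":0,"tz":0,"rx":0,"ry":0,"rz":0},{"hand":1,"tx":0,"ty":0,"tz":0,"rx":0,"ry":0,"rz":0},{"hand":1,"tx":0,"ty":0,"tz":0,"rx":0,"ry":0,"rz":0}]'
python3 - <<'E'
import numpy as np
t0=.32
for t in np.linspace(t0,1.68,11): print('%.2f up %.1f  ty %.1f'%(t,92*(np.sin(t)-np.sin(t0)),92*(np.cos(t0)-np.cos(t))))
E
```

```text
time_s: 8.78
tcp_pos: [0.4469, -0.1994, 0.1004]
orientation: [-0.149, -3.138, -0.002]
force: [2.7, 6.8, -2.0]
finger_gap: 0.099
finger_force: 10.0
0.32 up 0.0  ty 0.0
0.46 up 11.6  ty 4.7
0.59 up 22.4  ty 11.0
0.73 up 32.3  ty 18.7
0.86 up 41.0  ty 27.6
1.00 up 48.5  ty 37.6
1.14 up 54.5  ty 48.6
1.27 up 59.0  ty 60.2
1.41 up 61.8  ty 72.4
1.54 up 63.0  ty 84.9
1.68 up 62.5  ty 97.4
```

```bash
python3 -m jog '[{"hand":1,"tx":0,"ty":0.005,"tz":-0.0116,"rx":0,"ry":0,"rz":0},{"hand":1,"tx":0,"ty":0.0063,"tz":-0.0108,"rx":0,"ry":0,"rz":0},{"hand":1,"tx":0,"ty":0.0077,"tz":-0.0099,"rx":0,"ry":0,"rz":0},{"hand":1,"tx":0,"ty":0.0089,"tz":-0.0087,"rx":0,"ry":0,"rz":0},{"hand":1,"tx":0,"ty":0.01,"tz":-0.0075,"rx":0,"ry":0,"rz":0},{"hand":1,"tx":0,"ty":0,"tz":0,"rx":0,"ry":0,"rz":0}]'
python3 -m jog '[{"hand":1,"tx":0,"ty":0.011,"tz":-0.006,"rx":0,"ry":0,"rz":0},{"hand":1,"tx":0,"ty":0.0116,"tz":-0.0045,"rx":0,"ry":0,"rz":0},{"hand":1,"tx":0,"ty":0.0122,"tz":-0.0028,"rx":0,"ry":0,"rz":0},{"hand":1,"tx":0,"ty":0.0125,"tz":-0.0012,"rx":0,"ry":0,"rz":0},{"hand":1,"tx":0,"ty":0,"tz":0,"rx":0,"ry":0,"rz":0}]'
```

```text
time_s: 9.52
tcp_pos: [0.4509, -0.1626, 0.1512]
orientation: [0.147, 3.136, -0.003]
force: [-4.9, -5.1, 10.0]
finger_gap: 0.099
finger_force: 10.0
time_s: 10.15
tcp_pos: [0.4553, -0.1145, 0.1644]
orientation: [0.147, 3.137, 0.0]
force: [-1.3, 0.8, 9.9]
finger_gap: 0.1
finger_force: 10.0
```

```bash
python3 -m jog '[{"hand":1,"tx":0,"ty":0.009,"tz":-0.001,"rx":0,"ry":0,"rz":0},{"hand":1,"tx":0,"ty":0,"tz":0,"rx":0,"ry":0,"rz":0}]'
python3 - <<'E'
from h import *
print(telemetry.state()['tcp_pos'])
for n in['top','scene']:
    c=read_camera(n)
    for k in ['cover_ear','cover_hinge','keyhole']: print(n,k,[(np.round(d['pixel'],1).tolist(),round(d['p'],2)) for d in spot_point(c,k)])
    if n=='top':save(c['color'][150:310,300:480],'t1.png',4)
    else: save(c['color'][110:250,120:280],'s1.png',4)
E
cd pics; python3 -c "
import cv2,numpy as np
a=cv2.imread('t1.png');b=cv2.imread('s1.png');a=cv2.resize(a,(400,356));b=cv2.resize(b,(400,350))[:350]
cv2.imwrite('ts1.png',np.hstack([a[:350],b]))"
```

```text
time_s: 10.4
tcp_pos: [0.456, -0.1058, 0.1647]
orientation: [0.148, 3.138, 0.001]
force: [1.4, 1.8, 2.6]
finger_gap: 0.098
finger_force: 10.0
[ 0.45604192 -0.10583544  0.16470085]
top cover_ear [([381.1, 226.3], 0.26)]
top cover_hinge []
top keyhole [([394.8, 227.4], 0.61), ([148.1, 210.4], 0.56)]
scene cover_ear [([219.4, 119.7], 0.79)]
scene cover_hinge [([218.1, 160.4], 0.91), ([323.8, 244.8], 0.63), ([199.8, 304.7], 0.3)]
scene keyhole [([170.5, 179.7], 0.81)]
```

View pics/ts1.png

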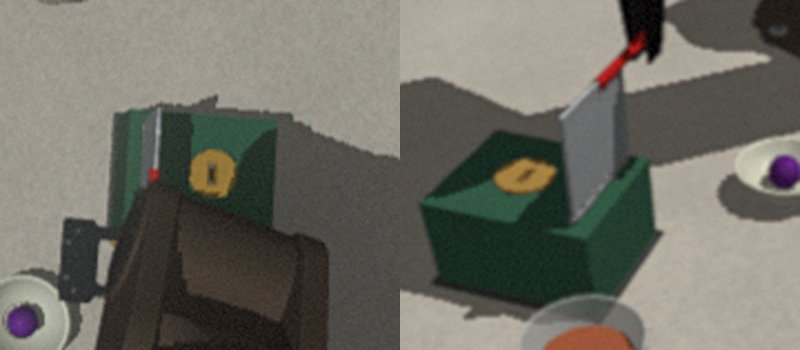

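The cover stands upright and the brass plug is visible at top pixel (395,228). I release, rise and look at the lock from the wrist camera.

```bash
python3 -m jog '[{"hand":0,"tx":0,"ty":0,"tz":0,"rx":0,"ry":0,"rz":0},{"hand":0,"tx":0,"ty":0,"tz":0,"rx":0,"ry":0,"rz":0},{"hand":0,"tx":0,"ty":0,"tz":0,"rx":0,"ry":0,"rz":0},{"hand":0,"tx":0,"ty":0,"tz":-0.03,"rx":0,"ry":0,"rz":0},{"hand":0,"tx":0,"ty":0,"tz":-0.03,"rx":0,"ry":0,"rz":0},{"hand":0,"tx":0,"ty":0,"tz":-0.03,"rx":0,"ry":0,"rz":0},{"hand":0,"tx":-0.038,"ty":-0.02,"tz":0,"rx":0,"ry":0,"rz":0},{"hand":0,"tx":-0.038,"ty":-0.02,"tz":0,"rx":0,"ry":0,"rz":0},{"hand":0,"tx":-0.038,"ty":-0.02,"tz":0,"rx":0,"ry":0,"rz":0},{"hand":0,"tx":-0.038,"ty":-0.018,"tz":0,"rx":0,"ry":0,"rz":0},{"hand":0,"tx":0,"ty":0,"tz":0,"rx":0,"ry":0,"rz":0},{"hand":0,"tx":0,"ty":0,"tz":0,"rx":0,"ry":0,"rz":0}]'
cat > lock.py <<'E'
from meas import *
st=telemetry.state();c=read_camera('wrist'); I=c['color'].astype(int);r,g,b=I[...,0],I[...,1],I[...,2]
ct=read_camera('top');cs=read_camera('scene')
for n,z in [('keyhole',.088),('cover_ear',.188),('cover_hinge',.091)]:
    print(n,[(np.round(d['pixel'],1).tolist(),round(d['p'],2),atz(c,d['pixel'],z,st)[:2]*1000) for d in spot_point(c,n)])
    print('  top',[(round(d['p'],2),atz(ct,d['pixel'],z)[:2]*1000) for d in spot_point(ct,n)][:2],'scene',[(round(d['p'],2),atz(cs,d['pixel'],z)[:2]*1000) for d in spot_point(cs,n)][:2])
m=((r>b*1.6)&(g>b*1.25)&(r>60)&(r<g*1.6)).astype(np.uint8)
for k in sorted(cv2.findContours(m,0,1)[0],key=cv2.contourArea)[-3:]:
    P=np.array([atz(c,p[0].astype(float),.088,st)[:2] for p in k],np.float32)*1000
    print('brass',cv2.contourArea(k),k.mean((0,1)),cv2.minEnclosingCircle(P),cv2.minAreaRect(P))
save(c['color'],'wl.png',1.4); np.save('wl.npy',c['color'])
E
python3 lock.py
```

```text
time_s: 12.3
tcp_pos: [0.5992, -0.1983, 0.2541]
orientation: [-0.149, -3.137, -0.001]
force: [-0.3, 0.5, -0.9]
finger_gap: 0.501
finger_force: 0.0
keyhole [([285.6, 141.0], 0.94, array([ 542.5269, -189.3652]))]
  top [(0.59, array([ 546.2458, -186.4801])), (0.52, array([579.635 , 145.8876]))] scene [(0.79, array([ 554.5716, -191.996 ]))]
cover_ear [([379.1, 30.1], 0.95, array([ 459.1508, -112.5873]))]
  top [(0.81, array([ 449.5821, -103.2592]))] scene [(0.92, array([ 453.5208, -108.2797]))]
cover_hinge []
  top [(0.8, array([ 447.6508, -113.8825])), (0.63, array([733.3901, -38.022 ]))] scene [(0.95, array([ 467.2234, -106.6514]))]
brass 439.0 [373.6508 286.8413] ((719.9832153320312, -100.74407958984375), 36.825496673583984) ((719.9883422851562, -101.4344482421875), (73.42455291748047, 19.015546798706055), 0.4204345643520355)
brass 1539.0 [513.4266 162.6514] ((582.591064453125, 94.89730072021484), 48.94904708862305) ((582.4924926757812, 95.19242858886719), (75.11896514892578, 67.05919647216797), 63.33405685424805)
brass 1704.0 [284.1533 141.7133] ((543.452880859375, -191.0471954345703), 24.996976852416992) ((543.4576416015625, -191.0922088623047), (47.372032165527344, 47.64567947387695), 84.64212036132812)
```

View pics/wl.png

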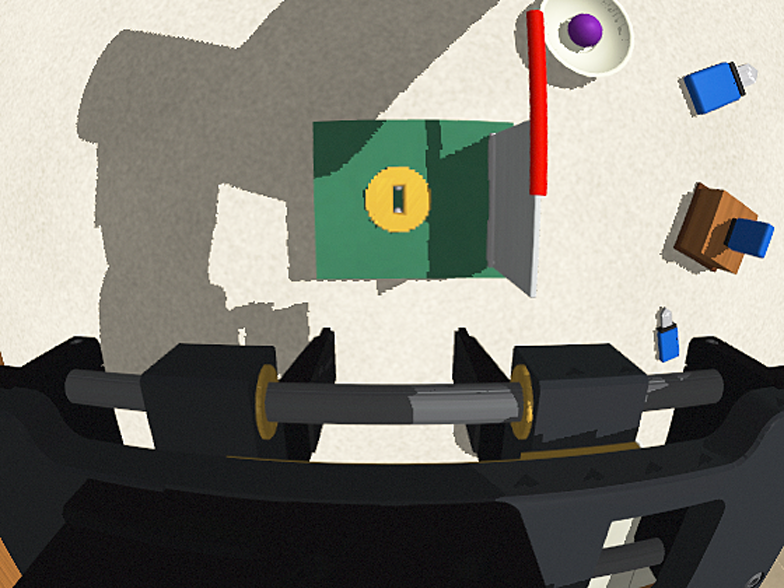

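The lock's brass circle is centred at (543.5,-191.1) mm with 47.5 mm diameter, which matches box centre −12 mm in y. The slot is at picture (399,200) and the cover leans slightly outward. Next is the key.

```bash
python3 -m jog '[{"hand":0,"tx":0.0047,"ty":0.043,"tz":0,"rx":0,"ry":0,"rz":0},{"hand":0,"tx":0.0047,"ty":0.043,"tz":0,"rx":0,"ry":0,"rz":0},{"hand":0,"tx":0.0047,"ty":0.043,"tz":0,"rx":0,"ry":0,"rz":0},{"hand":0,"tx":0.0047,"ty":0.043,"tz":0,"rx":0,"ry":0,"rz":0},{"hand":0,"tx":0.0047,"ty":0.043,"tz":0,"rx":0,"ry":0,"rz":0},{"hand":0,"tx":0.0047,"ty":0.043,"tz":0,"rx":0,"ry":0,"rz":0},{"hand":0,"tx":0.0047,"ty":0.043,"tz":0,"rx":0,"ry":0,"rz":0},{"hand":0,"tx":0.0047,"ty":0.043,"tz":0,"rx":0,"ry":0,"rz":0},{"hand":0,"tx":0,"ty":0,"tz":0,"rx":0,"ry":0,"rz":0.125},{"hand":0,"tx":0,"ty":0,"tz":0,"rx":0,"ry":0,"rz":0.125},{"hand":0,"tx":0,"ty":0,"tz":0,"rx":0,"ry":0,"rz":0.125},{"hand":0,"tx":0,"ty":0,"tz":0,"rx":0,"ry":0,"rz":0}]'
python3 -c "
from h import *
plan([.5939,.149,.0735],63.1)"
```

```text
time_s: 14.4
tcp_pos: [0.5949, 0.1475, 0.2547]
orientation: [0.73, 3.056, 0.0]
force: [0.3, -0.1, 0.6]
finger_gap: 0.496
finger_force: 0.0
tcp [0.5949 0.1475 0.2547] yang 63.14 tilt [0.0001 0.0001] tool delta mm [  1.5   0.8 181.2]
  rz 0.0006 then tool delta mm [  1.5   0.8 181.2] world [  -1.     1.5 -181.2]
```

```bash
python3 -m jog '[{"hand":0,"tx":0.0015,"ty":0.0008,"tz":0.045,"rx":0,"ry":0,"rz":0},{"hand":0,"tx":0,"ty":0,"tz":0.045,"rx":0,"ry":0,"rz":0},{"hand":0,"tx":0,"ty":0,"tz":0.045,"rx":0,"ry":0,"rz":0},{"hand":0,"tx":0,"ty":0,"tz":0.03,"rx":0,"ry":0,"rz":0},{"hand":0,"tx":0,"ty":0,"tz":0.016,"rx":0,"ry":0,"rz":0},{"hand":0,"tx":0,"ty":0,"tz":0,"rx":0,"ry":0,"rz":0},{"hand":0.6,"tx":0,"ty":0,"tz":0,"rx":0,"ry":0,"rz":0},{"hand":0.6,"tx":0,"ty":0,"tz":0,"rx":0,"ry":0,"rz":0},{"hand":0.6,"tx":0,"ty":0,"tz":0,"rx":0,"ry":0,"rz":0}]' 5
python3 -m jog '[{"hand":1,"tx":0,"ty":0,"tz":0,"rx":0,"ry":0,"rz":0},{"hand":1,"tx":0,"ty":0,"tz":0,"rx":0,"ry":0,"rz":0},{"hand":1,"tx":0,"ty":0,"tz":0,"rx":0,"ry":0,"rz":0}]' 5
python3 -c "
from h import *
plan([.5939,.149,.0735],63.1);print(telemetry.state())"
```

```text
time_s: 15.52
tcp_pos: [0.5942, 0.1489, 0.0744]
orientation: [0.731, 3.054, 0.001]
force: [-0.2, 0.1, 0.6]
finger_gap: 0.251
finger_force: 0.0
time_s: 15.9
tcp_pos: [0.594, 0.1489, 0.0739]
orientation: [0.731, 3.055, 0.0]
force: [-0.6, -0.0, 2.5]
finger_gap: 0.128
finger_force: 5.0
tcp [0.594  0.1489 0.0739] yang 63.09 tilt [0.0004 0.0002] tool delta mm [0.1 0.  0.4]
  rz -0.0003 then tool delta mm [0.1 0.  0.4] world [-0.1  0.1 -0.4]
{'time_s': 15.9, 'joints': array([ 1.37799194e-01,  6.38659935e-01,  1.72130986e+00,  1.51135042e-04,
        7.81215173e-01, -9.63355956e-01]), 'joint_vel': array([ 3.82684819e-05,  4.98980616e-05, -1.29664974e-03,  6.06223715e-04,
       -1.18955482e-03,  6.69033640e-04]), 'joint_torque': array([-2.47172182e-01, -6.21727538e+01, -1.87570846e+01, -5.03999053e-02,
       -3.19141068e-02,  4.99951842e-03]), 'tcp_pos': array([0.59401693, 0.148937  , 0.07389597]), 'orientation': array([7.31034210e-01, 3.05500426e+00, 3.88822144e-04]), 'force': array([-0.56410173, -0.03699511,  2.45432382]), 'wrist_torque': array([ 0.07992608,  0.08691213, -0.01778597]), 'finger_force': 5.000057816505432, 'finger_gap': 0.12787834298463654}
```

```bash
python3 -m jog '[{"hand":1,"tx":0,"ty":0,"tz":0,"rx":0,"ry":0,"rz":0},{"hand":1,"tx":0,"ty":0,"tz":0,"rx":0,"ry":0,"rz":0},{"hand":1,"tx":0,"ty":0,"tz":-0.015,"rx":0,"ry":0,"rz":0},{"hand":1,"tx":0,"ty":0,"tz":-0.04,"rx":0,"ry":0,"rz":0},{"hand":1,"tx":0,"ty":0,"tz":-0.05,"rx":0,"ry":0,"rz":0},{"hand":1,"tx":0,"ty":0,"tz":-0.05,"rx":0,"ry":0,"rz":0},{"hand":1,"tx":0,"ty":0,"tz":-0.045,"rx":0,"ry":0,"rz":0},{"hand":1,"tx":0,"ty":0,"tz":0,"rx":0,"ry":0,"rz":-0.125},{"hand":1,"tx":0,"ty":0,"tz":0,"rx":0,"ry":0,"rz":-0.125},{"hand":1,"tx":0,"ty":0,"tz":0,"rx":0,"ry":0,"rz":-0.126},{"hand":1,"tx":0,"ty":0,"tz":0,"rx":0,"ry":0,"rz":0}]' 60
python3 -c "
from h import *
plan([.5435,-.191,.275],84.64)"
```

```text
time_s: 17.27
tcp_pos: [0.5936, 0.1487, 0.2742]
orientation: [-0.149, -3.138, 0.0]
force: [-0.2, -0.6, 0.5]
finger_gap: 0.125
finger_force: 60.0
tcp [0.5936 0.1487 0.2742] yang 84.58 tilt [-0.0001 -0.0002] tool delta mm [  17.8 -342.9   -0.7]
  rz -0.0011 then tool delta mm [  18.2 -342.9   -0.7] world [ -50.1 -339.7    0.8]
```

```bash
python3 -m jog '[{"hand":1,"tx":0.002,"ty":-0.038,"tz":0,"rx":0,"ry":0,"rz":-0.001},{"hand":1,"tx":0.002,"ty":-0.038,"tz":0,"rx":0,"ry":0,"rz":0},{"hand":1,"tx":0.002,"ty":-0.038,"tz":0,"rx":0,"ry":0,"rz":0},{"hand":1,"tx":0.002,"ty":-0.038,"tz":0,"rx":0,"ry":0,"rz":0},{"hand":1,"tx":0.002,"ty":-0.038,"tz":0,"rx":0,"ry":0,"rz":0},{"hand":1,"tx":0.002,"ty":-0.038,"tz":0,"rx":0,"ry":0,"rz":0},{"hand":1,"tx":0.002,"ty":-0.038,"tz":0,"rx":0,"ry":0,"rz":0},{"hand":1,"tx":0.002,"ty":-0.038,"tz":0,"rx":0,"ry":0,"rz":0},{"hand":1,"tx":0.002,"ty":-0.039,"tz":0,"rx":0,"ry":0,"rz":0},{"hand":1,"tx":0,"ty":0,"tz":0,"rx":0,"ry":0,"rz":0},{"hand":1,"tx":0,"ty":0,"tz":0,"rx":0,"ry":0,"rz":0}]'
python3 - <<'E'
from h import *
plan([.5435,-.191,.185],84.64)
for n in['scene','top']:
    c=read_camera(n)
    for k,z in [('key',.2155),('key_shoulder',.2455),('cover_ear',.183),('keyhole',.088)]: print(n,k,[(np.round(d['pixel'],1).tolist(),round(d['p'],2),(atz(c,d['pixel'],z)*1000).round(1).tolist()) for d in spot_point(c,k)][:2])
    X=[.5435,-.191,.216];print('expect tip',np.round(proj(c,X),1),'keyhole',np.round(proj(c,[.5435,-.191,.088]),1))
    if n=='scene': save(c['color'][60:220,100:280],'s2.png',4)
E
```

```text
time_s: 18.65
tcp_pos: [0.544, -0.1906, 0.2738]
orientation: [-0.149, -3.138, -0.001]
force: [0.0, -0.5, -0.1]
finger_gap: 0.12
finger_force: 60.0
tcp [ 0.544  -0.1906  0.2738] yang 84.57 tilt [-0.0002  0.0003] tool delta mm [ 0.5 -0.5 88.8]
  rz -0.0012 then tool delta mm [ 0.5 -0.5 88.8] world [ -0.5  -0.4 -88.8]
scene key [([288.3, 274.1], 0.81, [861.9, 121.8, 215.5]), ([161.0, 125.8], 0.76, [552.4, -184.8, 215.5])]
scene key_shoulder [([287.5, 284.0], 0.86, [901.9, 127.9, 245.5]), ([157.5, 110.6], 0.79, [551.5, -186.6, 245.5])]
scene cover_ear [([218.6, 121.7], 0.77, [446.4, -110.3, 183.0]), ([220.1, 162.4], 0.7, [600.0, -54.0, 183.0])]
scene keyhole [([218.5, 162.5], 0.73, [457.7, -114.4, 88.0]), ([167.5, 179.6], 0.52, [547.8, -195.6, 88.0])]
expect tip [160.  123.1] keyhole [170.4 178.8]
top key [([209.2, 286.7], 0.72, [423.4, 211.0, 215.5]), ([271.0, 175.7], 0.62, [642.5, 87.5, 215.5])]
top key_shoulder [([266.5, 166.7], 0.79, [655.5, 95.7, 245.5]), ([223.6, 279.1], 0.58, [439.2, 179.4, 245.5])]
top cover_ear [([364.7, 269.1], 0.55, [453.5, -100.8, 183.0])]
top keyhole [([392.6, 227.1], 0.49, [543.6, -182.1, 88.0]), ([419.4, 224.5], 0.45, [548.8, -242.4, 88.0])]
expect tip [411.7 223.4] keyhole [396.6 227.1]
```

View pics/s2.png

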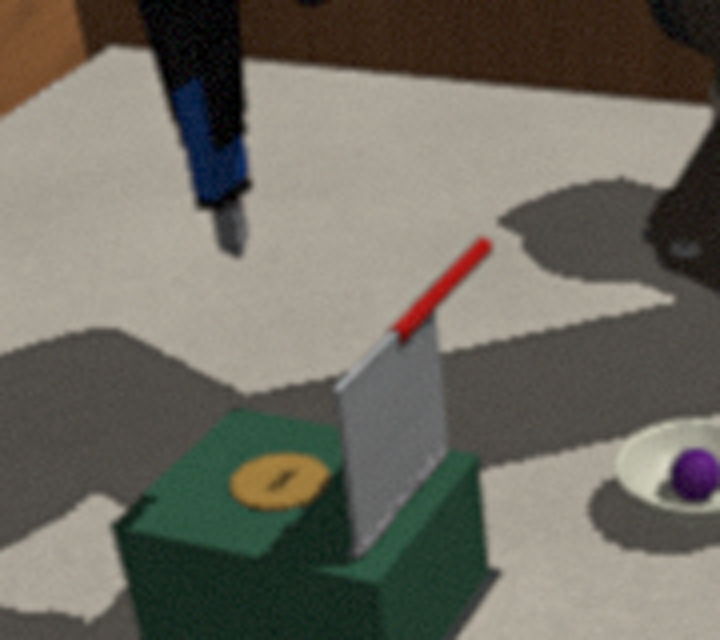

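The key is gripped upright with its tip at scene pixel (159,124), against (160,123) expected. I descend towards the mouth.

```bash
python3 -m jog '[{"hand":1,"tx":0.0005,"ty":-0.0005,"tz":0.03,"rx":0,"ry":0,"rz":-0.001},{"hand":1,"tx":0,"ty":0,"tz":0.04,"rx":0,"ry":0,"rz":0},{"hand":1,"tx":0,"ty":0,"tz":0.04,"rx":0,"ry":0,"rz":0},{"hand":1,"tx":0,"ty":0,"tz":0.01,"rx":0,"ry":0,"rz":0},{"hand":1,"tx":0,"ty":0,"tz":0.005,"rx":0,"ry":0,"rz":0},{"hand":1,"tx":0,"ty":0,"tz":0,"rx":0,"ry":0,"rz":0}]'
python3 -m jog '[{"hand":1,"tx":0,"ty":0,"tz":0.003,"rx":0,"ry":0,"rz":0},{"hand":1,"tx":0,"ty":0,"tz":0,"rx":0,"ry":0,"rz":0}]'
python3 -c "
from h import *
plan([.5435,-.191,.117],84.64);print(telemetry.state()['wrist_torque'])"
```

```text
time_s: 19.9
tcp_pos: [0.5441, -0.1916, 0.1496]
orientation: [0.144, 3.137, -0.001]
force: [-0.0, -0.1, -1.0]
finger_gap: 0.123
finger_force: 60.0
time_s: 20.15
tcp_pos: [0.5438, -0.1914, 0.1461]
orientation: [0.144, 3.138, -0.0]
force: [-0.7, 0.4, 0.2]
finger_gap: 0.122
finger_force: 60.0
tcp [ 0.5438 -0.1914  0.1461] yang 84.74 tilt [ 0.0007 -0.0002] tool delta mm [ 0.3  0.4 29.1]
  rz 0.0018 then tool delta mm [ 0.3  0.4 29.1] world [ -0.3   0.4 -29.1]
[ 0.10106095  0.01868291 -0.0192807 ]
```

```bash
for i in 1; do python3 -m jog '[{"hand":1,"tx":0,"ty":0,"tz":0.0025,"rx":0,"ry":0,"rz":0},{"hand":1,"tx":0,"ty":0,"tz":0,"rx":0,"ry":0,"rz":0}]'; done
python3 -m jog '[{"hand":1,"tx":0,"ty":0,"tz":0.0025,"rx":0,"ry":0,"rz":0},{"hand":1,"tx":0,"ty":0,"tz":0,"rx":0,"ry":0,"rz":0}]'
python3 -m jog '[{"hand":1,"tx":0,"ty":0,"tz":0.0025,"rx":0,"ry":0,"rz":0},{"hand":1,"tx":0,"ty":0,"tz":0,"rx":0,"ry":0,"rz":0}]'
```

```text
time_s: 20.4
tcp_pos: [0.5437, -0.1911, 0.143]
orientation: [-0.144, -3.138, -0.001]
force: [1.1, 2.1, -1.4]
finger_gap: 0.124
finger_force: 60.0
time_s: 20.65
tcp_pos: [0.5436, -0.1912, 0.1404]
orientation: [-0.144, -3.138, -0.001]
force: [-0.1, 3.4, -1.9]
finger_gap: 0.121
finger_force: 60.0
time_s: 20.9
tcp_pos: [0.5436, -0.1911, 0.1379]
orientation: [-0.144, -3.138, -0.001]
force: [2.2, 5.8, -0.8]
finger_gap: 0.123
finger_force: 60.0
```

The tip is in the mouth. I ease it +y and push on with small wiggles.

```bash
python3 -m jog '[{"hand":1,"tx":0,"ty":0.0006,"tz":0.002,"rx":0,"ry":0,"rz":0},{"hand":1,"tx":0,"ty":0,"tz":0.002,"rx":0,"ry":0,"rz":0.02},{"hand":1,"tx":0,"ty":0,"tz":0.001,"rx":0,"ry":0,"rz":-0.02}]'
python3 -m jog '[{"hand":1,"tx":0,"ty":0,"tz":0.002,"rx":0,"ry":0,"rz":-0.02},{"hand":1,"tx":0,"ty":0,"tz":0.002,"rx":0,"ry":0,"rz":0.02},{"hand":1,"tx":0,"ty":0,"tz":0.001,"rx":0,"ry":0,"rz":0}]'
```

```text
time_s: 21.28
tcp_pos: [0.5436, -0.1909, 0.1329]
orientation: [-0.143, -3.138, 0.0]
force: [0.0, 2.4, 0.9]
finger_gap: 0.127
finger_force: 60.0
time_s: 21.65
tcp_pos: [0.5444, -0.191, 0.1291]
orientation: [0.143, 3.136, -0.001]
force: [-0.8, 4.5, 11.6]
finger_gap: 0.121
finger_force: 60.0
```

```bash
python3 -m jog '[{"hand":1,"tx":0,"ty":0.0003,"tz":0.0015,"rx":0,"ry":0,"rz":0.025},{"hand":1,"tx":0,"ty":0,"tz":0.0015,"rx":0,"ry":0,"rz":-0.05},{"hand":1,"tx":0,"ty":0,"tz":0.001,"rx":0,"ry":0,"rz":0.025}]'
python3 -m jog '[{"hand":1,"tx":0,"ty":0,"tz":0.0015,"rx":0,"ry":0,"rz":0.025},{"hand":1,"tx":0,"ty":0,"tz":0.0015,"rx":0,"ry":0,"rz":-0.05},{"hand":1,"tx":0,"ty":0,"tz":0.001,"rx":0,"ry":0,"rz":0.025}]'
python3 -c "
from h import *
plan([.5435,-.191,.117],84.64)"
```

```text
time_s: 22.02
tcp_pos: [0.5441, -0.1909, 0.1243]
orientation: [0.145, 3.137, -0.001]
force: [1.8, 0.7, 3.2]
finger_gap: 0.125
finger_force: 60.0
time_s: 22.4
tcp_pos: [0.5442, -0.1909, 0.1211]
orientation: [0.146, 3.136, -0.001]
force: [-0.8, 1.1, 13.5]
finger_gap: 0.123
finger_force: 60.0
tcp [ 0.5442 -0.1909  0.1211] yang 84.66 tilt [ 0.0017 -0.0009] tool delta mm [ 0.7 -0.2  4.1]
  rz 0.0003 then tool delta mm [ 0.7 -0.2  4.1] world [-0.7 -0.1 -4.1]
```

```bash
python3 -m jog '[{"hand":1,"tx":0,"ty":0,"tz":0.0015,"rx":0,"ry":0,"rz":0.025},{"hand":1,"tx":0,"ty":0,"tz":0.0015,"rx":0,"ry":0,"rz":-0.05},{"hand":1,"tx":0,"ty":0,"tz":0.001,"rx":0,"ry":0,"rz":0.025}]'
python3 -m jog '[{"hand":1,"tx":0,"ty":0,"tz":0.001,"rx":0,"ry":0,"rz":0.02},{"hand":1,"tx":0,"ty":0,"tz":0.001,"rx":0,"ry":0,"rz":-0.02},{"hand":1,"tx":0,"ty":0,"tz":0,"rx":0,"ry":0,"rz":0}]'
```

```text
time_s: 22.78
tcp_pos: [0.5442, -0.1908, 0.1167]
orientation: [0.146, 3.137, -0.001]
force: [-0.9, 3.1, 17.6]
finger_gap: 0.125
finger_force: 60.0
time_s: 23.15
tcp_pos: [0.5443, -0.1908, 0.1166]
orientation: [0.146, 3.136, -0.002]
force: [-5.4, 4.7, 28.8]
finger_gap: 0.123
finger_force: 60.0
```

The key stopped at the computed home depth (tip 30.3 mm in), with contact force rising. I ease the push, let it dwell and then turn.

```bash
python3 -m jog '[{"hand":1,"tx":0,"ty":0,"tz":-0.0008,"rx":0,"ry":0,"rz":0},{"hand":1,"tx":0,"ty":0,"tz":0,"rx":0,"ry":0,"rz":0},{"hand":1,"tx":0,"ty":0,"tz":0,"rx":0,"ry":0,"rz":0}]'
python3 -m jog '[{"hand":1,"tx":0,"ty":0,"tz":0,"rx":0,"ry":0,"rz":0.13},{"hand":1,"tx":0,"ty":0,"tz":0,"rx":0,"ry":0,"rz":0.13},{"hand":1,"tx":0,"ty":0,"tz":0,"rx":0,"ry":0,"rz":0.13},{"hand":1,"tx":0,"ty":0,"tz":0,"rx":0,"ry":0,"rz":0.13},{"hand":1,"tx":0,"ty":0,"tz":0,"rx":0,"ry":0,"rz":0}]'
python3 -c "
from h import *
plan([.5435,-.191,.117],84.64);print(telemetry.state()['wrist_torque'])"
```

```text
time_s: 23.52
tcp_pos: [0.5442, -0.1908, 0.1167]
orientation: [0.146, 3.136, -0.002]
force: [-3.1, 3.5, 20.5]
finger_gap: 0.122
finger_force: 60.0
time_s: 24.15
tcp_pos: [0.5439, -0.1907, 0.1167]
orientation: [0.951, 2.993, -0.001]
force: [-4.6, 3.4, 20.7]
finger_gap: 0.122
finger_force: 60.0
tcp [ 0.5439 -0.1907  0.1167] yang 54.76 tilt [ 0.0013 -0.0008] tool delta mm [ 0.1 -0.5 -0.3]
  rz -0.5216 then tool delta mm [ 0.3 -0.4 -0.3] world [-0.4 -0.3  0.3]
[0.75532464 1.02273286 0.04580058]
```

```bash
python3 -m jog '[{"hand":1,"tx":0,"ty":0,"tz":0,"rx":0,"ry":0,"rz":0.13},{"hand":1,"tx":0,"ty":0,"tz":0,"rx":0,"ry":0,"rz":0.13},{"hand":1,"tx":0,"ty":0,"tz":0,"rx":0,"ry":0,"rz":0.13},{"hand":1,"tx":0,"ty":0,"tz":0,"rx":0,"ry":0,"rz":0.13},{"hand":1,"tx":0,"ty":0,"tz":0,"rx":0,"ry":0,"rz":0.13},{"hand":1,"tx":0,"ty":0,"tz":0,"rx":0,"ry":0,"rz":0.13},{"hand":1,"tx":0,"ty":0,"tz":0,"rx":0,"ry":0,"rz":0.13},{"hand":1,"tx":0,"ty":0,"tz":0,"rx":0,"ry":0,"rz":0.12},{"hand":1,"tx":0,"ty":0,"tz":0,"rx":0,"ry":0,"rz":0},{"hand":1,"tx":0,"ty":0,"tz":0,"rx":0,"ry":0,"rz":0}]'
python3 - <<'E'
from h import *
plan([.5435,-.191,.117],84.64);print(telemetry.state()['wrist_torque'])
c=read_camera('scene')
for k,z in [('key_shoulder',.088),('cover_ear',.183)]: print(k,[(np.round(d['pixel'],1).tolist(),round(d['p'],2)) for d in spot_point(c,k)])
print(proj(c,[.5435,-.191,.088]))
save(c['color'][60:220,100:280],'s3.png',4)
E
```

```text
time_s: 25.4
tcp_pos: [0.5444, -0.1904, 0.1167]
orientation: [2.299, 2.138, 0.002]
force: [-1.5, 4.8, 21.1]
finger_gap: 0.122
finger_force: 60.0
tcp [ 0.5444 -0.1904  0.1167] yang -4.16 tilt [ 0.0023 -0.0006] tool delta mm [-0.6 -0.8 -0.3]
  rz -1.5499 then tool delta mm [ 0.8 -0.6 -0.3] world [-0.9 -0.6  0.3]
[1.17332891 0.44253805 0.09304102]
key_shoulder [([285.2, 285.8], 0.76), ([357.5, 199.6], 0.7), ([167.7, 179.4], 0.55)]
cover_ear [([218.3, 119.8], 0.56)]
(np.float64(170.40930178328284), np.float64(178.7661716644608))
```

View pics/s3.png

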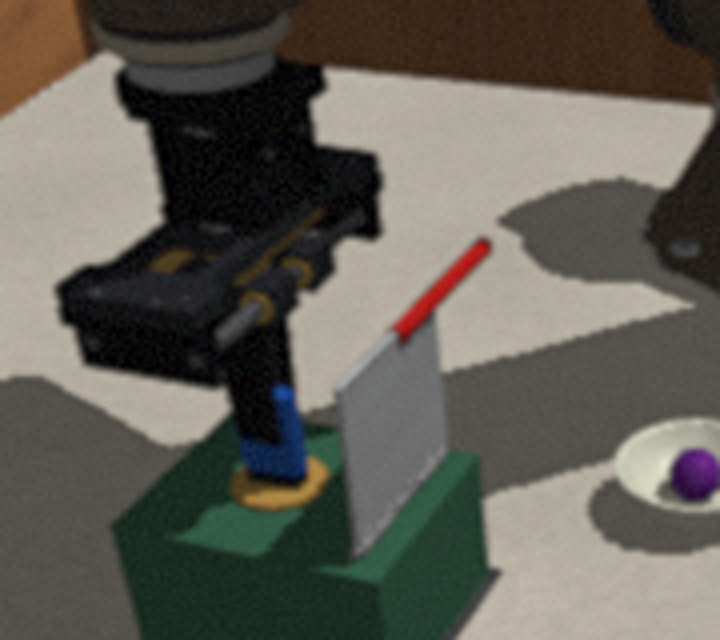

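The picture shows the shoulder on the plug at (280,480), the key turned and the cover upright. I add a little more turn against the stop and hand in.

```bash
python3 -m jog '[{"hand":1,"tx":0,"ty":0,"tz":0,"rx":0,"ry":0,"rz":0.06},{"hand":1,"tx":0,"ty":0,"tz":0,"rx":0,"ry":0,"rz":0},{"hand":1,"tx":0,"ty":0,"tz":0,"rx":0,"ry":0,"rz":0}]'
python3 -c "
from h import *
plan([.5435,-.191,.117],84.64);print(telemetry.state()['wrist_torque']);print(workorder.sign_off())"
```

```text
time_s: 25.92
tcp_pos: [0.5443, -0.1904, 0.1167]
orientation: [2.362, 2.068, 0.002]
force: [-1.4, 5.3, 20.4]
finger_gap: 0.121
finger_force: 60.0
tcp [ 0.5443 -0.1904  0.1167] yang -7.59 tilt [ 0.0023 -0.0006] tool delta mm [-0.7 -0.8 -0.3]
  rz -1.6098 then tool delta mm [ 0.8 -0.7 -0.3] world [-0.8 -0.6  0.3]
[1.21080471 0.45828564 0.15483828]
the job is handed in; nothing more can be done
None
```

The cover is up, and the key is pushed home and held turned about a quarter turn against the stop; I handed the job in at about 26 s, but sign-off returned no verdict.

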